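Set the cheese portion gauge to the red clip

TASK

Set the cheese portion gauge on the worktop: nudge its stiff yellow stop along the rail until the stop's yellow pointer stands in line with the red clip, not the blue one. Do not let the stop run past the red clip, and leave the wrapped cheese portion in front of the rail where it lies.

Things in the scene. Friction and masses are not known exactly. Their poses are not given: they have to be found in the camera images.
- stop_centre (a point): Centre of the yellow block of the sliding stop: 36 mm across the rail (x), 50 mm along it (y), 32 to 84 mm above the worktop, on a black saddle as long. Stiff: 7 N moves it, along y only; it stays where left. Starts near the rail's -y (right) end; both clips lie further to +y (left). A yellow pointer sticks out towards the robot at mid-length. Travel 260 mm; bed 60 x 360 mm, up to 28 mm high.
- red_clip_line (a point): Red clip, 20 mm along the rail, fixed on the robot-side edge of the bed, 16 mm high; the pointer passes freely over it. The point is the middle of the white line on its top. y axis: along the rail, to the left; x: across it, away from the robot. In line means equal y of this point and the stop's centre in this frame (they differ by 44 mm in x). 60 to 240 mm along +y from the stop's start.
- blue_clip_line (a point): Blue clip of the same form on the same edge, for another portion size; not the one wanted. It may lie before or beyond the red one. The point is the middle of the white line on its top.
- cheese_centre (a point): Loose film-wrapped wedge of cheese, 58 x 111 x 44 mm, lying about 110 mm in front of the rail (robot side). The point is its centre, 22 mm above the worktop. To be left alone.
There are look-alikes about, which are no part of the job. There is more than one size of the part that bears red_clip_line; the job needs the smaller.

How it is judged (in metres and radians):
At the end, for the whole second after the job is handed in: The stop's pointer is within 10 mm of the red clip's line along the rail and stays there, and the cheese portion lies within 20 mm of where it started (y of stop_centre in the frame of red_clip_line between -0.01 and 0.01 m and distance of cheese_centre from where it was at the start of the episode below 0.02 m); the robot touches nothing.
It fails at once if the stop ran more than 12 mm past the red clip's line (y of stop_centre in the frame of red_clip_line above 0.012 m).
It fails at once if the cheese portion was moved by more than 20 mm (distance of cheese_centre from where it was at the start of the episode above 0.02 m).
It also fails if it takes over 40 s, if anything falls off the work surface, if the arm or the gripper's body presses on something with over 40 N, if the wrist force passes 120 N, or if a joint passes its speed limit or range.

ROBOT

A 6-joint arm with a two-finger parallel gripper is mounted at the origin on a cart in front of the work surface, level with it; the furniture and walls round the work are solid. World frame = base frame: x ahead of the robot, y to its left, z up, the work surface at z = 0. Lengths are in mm, angles in rad, forces in N, time in s.
With the tool pointing down it reaches from about 350 to 975 mm from the base axis. Payload 7.1 kg.
Tool frame: the origin (TCP) lies midway between the tips of the shut fingers; the grasp point (between the pads) lies 19 mm behind it (ctrl.pinch_z is the distance from the TCP to the grasp point, in mm); z points along the fingers, y is the direction in which the jaws open and shut (so a half turn about z gives the same grasp; the last joint's range is limited). The gripper opens to 88 mm and grips with 3 to 60 N. Pads are 20 mm wide; open, the fingers measure 115 mm over their backs; the gripper's body (75 mm by 178 mm) begins 61 mm behind the grasp point.
Start: joints at [-1.156, 0.423, 1.63, -0, 1.089, -0.019], TCP at [262.716, -567.085, 222.675] pointing down, gripper open.
Joint ranges: [-3, 3], [-0.9, 2.11], [0.09, 2.58], [-1.31, 4.45], [0.11, 2.69], [-2.54, 2.54]. Speed limits (rad/s): [2.39, 2.39, 3.01, 3.14, 3.14, 3.14].

INTERFACE

Orientations are given as a rotation vector (axis times angle).
In Python, from workcell import ctrl gives the robot as it stands.
- The arm moves only by the tool jog_arm, never from a script. Its arguments are lists of equal length, an entry for each row: "xyz": the shift along the world's x, y, z in mm, a list of three; "yaw": the turn about the world's z in degrees. A call has 1 to 20 rows; each row shifts and turns the pose as measured when the row begins; what a row does not reach is not made up. A row lasts 1/12 s, in which the tool goes at most 41.7 mm and 7.16 degrees, less where a joint would pass 70% of its speed; a pose out of reach is approached as far as the arm can. A call with a gripper value outside its range is refused whole. "gripper" is the closure, from 0 (fully open) to 1 (shut), set as the call begins (left out, the last holds). The fingers move at their own pace and stop on an object; the grip force is fixed at half the most. Time passes only in rows, so rows that do not move let the fingers close. It gives the time, the measured TCP pose, the force and the opening at its end, in the units of the state.
- ctrl.get_obs(): the state, without advancing time (a new reading comes with each control period).
- ctrl.get_image(name): name is "scene" or "top" or "wrist"; returns a dict with "img" (420x560x3 uint8, blue, green, red), "K" (3x3 intrinsics, pixels), "k1" (the pictures are not rectified: a ray, as slopes to the right and down, at radius r is drawn at 1 + k1 r^2 times it, then the intrinsics apply), "R" (3x3) and "t" (3): a world point X has camera coordinates R X + t. Camera axes: x right, y down, z forward; pixel columns grow to the right and rows downward; lengths in mm; the calibration is good to about 2 mm. A picture is of the moment at which its call begins. There is no depth.
- ctrl.close_job(): hands the job in, once; it reports no verdict.
Trained networks look in a picture, given as the dict that the camera call returned (one of the last four; its "shot" number tells which), for a name from the list of things; names that differ only in an ending like _2 or _b are one class to them, and where a whole thing is asked for, a point or a joint stands for the part that bears it (a point fixed in the world has none). Each returns a list of dicts, best first, with "confidence" (0 to 1); they miss things now and then, are a little off and sometimes report something else, mostly with a low value. They report only what shows in the picture. A call takes as long as a camera call. They do not tell look-alikes from the thing itself.
- ctrl.find_in(picture, thing): "centre" ([column, row] as shares, 0 to 1, of the picture: columns of its width, rows of its height, amid what is visible of it).
- ctrl.regions_of(picture, thing): "region" (420x560 bool, what is visible of it) and "centre" ([column, row] as shares, 0 to 1, of the picture: columns of its width, rows of its height, amid what is visible of it).
- ctrl.pinpoint(picture, thing): "centre" ([column, row] as shares, 0 to 1, of the picture: columns of its width, rows of its height: a listed point, or the origin of a listed thing).
The state is a dict: "t": time; "qpos": joint angles; "qvel": joint speeds; "joint_torque": joint torques, N m; "ee_pos": TCP position; "orientation": TCP orientation; "ft_force": force on the tool from outside, world axes, zero at the start; "moment": the same for the moment, N m; "width": finger opening in mm.
Only numpy, scipy, OpenCV 4.12 (cv2) and the standard library are available. Lean on these libraries where they do the work, as an engineer would, in place of code of your own. Each camera call takes 0.05 s, during which the arm holds its last target.

## Working session

There is one attempt and no reset: what is moved stays moved. The work goes in short steps, Python scripts to look and compute and a tool call to move; the robot and the scene stay as the last step left them, time stands still between calls to the robot, and variables do not carry over. Pictures are saved under pics/ and viewed, and the job is handed in when it is done.

Besides the shell and the picture viewer there is one more tool, called after "Emit:" in YAML: its name, and indented under it one key for each argument. jog_arm: Moves the arm, as the interface text tells. Its arguments: {"type":"object","properties":{"xyz":{"type":"array","items":{"type":"array","items":{"type":"number"}}},"yaw":{"type":"array","items":{"type":"number"}},"gripper":{"type":"number"}},"required":["xyz","yaw"]}

```bash
mkdir -p pics; cat > h.py <<'E'
import numpy as np,cv2
from workcell import ctrl
def ray(p,u,v):
    K=np.array(p["K"]);xd=(u-K[0,2])/K[0,0];yd=(v-K[1,2])/K[1,1];x,y=xd,yd
    for _ in range(30):
        s=1+p["k1"]*(x*x+y*y);x,y=xd/s,yd/s
    R=np.array(p["R"]);t=np.array(p["t"]).ravel()
    return -R.T@t,R.T@np.array([x,y,1])
def at_z(p,u,v,z):
    o,d=ray(p,u,v);return o+d*(z-o[2])/d[2]
def proj(p,X):
    R=np.array(p["R"]);c=R@np.array(X,float)+np.array(p["t"]).ravel();x,y=c[0]/c[2],c[1]/c[2];s=1+p["k1"]*(x*x+y*y);K=np.array(p["K"])
    return K[0,0]*x*s+K[0,2],K[1,1]*y*s+K[1,2]
def tri(obs):
    A=np.zeros((3,3));b=np.zeros(3)
    for p,u,v in obs:
        o,d=ray(p,u,v);d/=np.linalg.norm(d);M=np.eye(3)-np.outer(d,d);A+=M;b+=M@o
    return np.linalg.solve(A,b)
E
python3 - <<'E'
from h import *
for n in ("scene","top"):
    p=ctrl.get_image(n);cv2.imwrite(f"pics/{n}0.png",p["img"])
    print(n,p["k1"],ray(p,280,210))
    for th,z in (("stop_centre",58),("red_clip_line",44),("blue_clip_line",44),("cheese_centre",22)):
        for r in ctrl.pinpoint(p,th):
            u,v=r["centre"][0]*560,r["centre"][1]*420
            print(th,round(r["confidence"],2),round(u,1),round(v,1),at_z(p,u,v,z).round(1))
print({k:np.round(v,3) for k,v in ctrl.get_obs().items()})
E
```

```text
scene -0.02926193484293628 (array([239.54697608, 570.65043241, 675.75051741]), array([ 0.36186383, -0.61758076, -0.69832381]))
stop_centre 0.82 295.7 169.5 [588.9 -77.7  58. ]
red_clip_line 0.91 253.6 334.3 [473.2 236.3  44. ]
red_clip_line 0.58 255.0 272.8 [529.4 146.1  44. ]
blue_clip_line 0.48 282.2 240.0 [529.1  68.   44. ]
cheese_centre 0.88 333.2 228.1 [480.6 -17.3  22. ]
top -0.10522747910395955 (array([475.71759909,  67.58053244, 922.40439935]), array([ 0.07746279,  0.00378877, -0.99715442]))
stop_centre 0.8 361.4 189.4 [578.8 -79.6  58. ]
stop_centre 0.62 252.1 209.8 [543.9 122.   58. ]
red_clip_line 0.65 198.3 243.6 [483.3 223.5  44. ]
red_clip_line 0.6 254.7 211.8 [541.2 118.1  44. ]
blue_clip_line 0.7 295.2 209.9 [543.7  42.7  44. ]
cheese_centre 0.96 329.1 247.6 [472.9 -21.1  22. ]
cheese_centre 0.34 252.3 211.9 [542.8 123.9  22. ]
{'t': np.float64(0.5), 'qpos': array([-1.156,  0.423,  1.63 , -0.   ,  1.089, -0.019]), 'qvel': array([-0.   , -0.001,  0.   ,  0.001, -0.001,  0.001]), 'joint_torque': array([ 0.0000e+00, -5.4415e+01, -2.7382e+01,  6.4000e-02,  1.8000e-02,
       -0.0000e+00]), 'ee_pos': array([ 262.707, -567.07 ,  222.634]), 'orientation': array([-3.068, -0.676,  0.   ]), 'ft_force': array([-0.894,  0.484, -0.519]), 'moment': array([-0.024, -0.044, -0.024]), 'width': np.float64(87.837)}
```

```bash
python3 - <<'E'
import cv2
a=cv2.imread("pics/scene0.png");b=cv2.imread("pics/top0.png")
cv2.imwrite("pics/s1.png",cv2.resize(a[120:400,140:480],None,fx=2.3,fy=2.1,interpolation=2)[:600,:800])
cv2.imwrite("pics/t1.png",cv2.resize(b[140:300,150:430],None,fx=2.8,fy=2.8,interpolation=2))
E
```

```text
(no output)
```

View pics/s1.png

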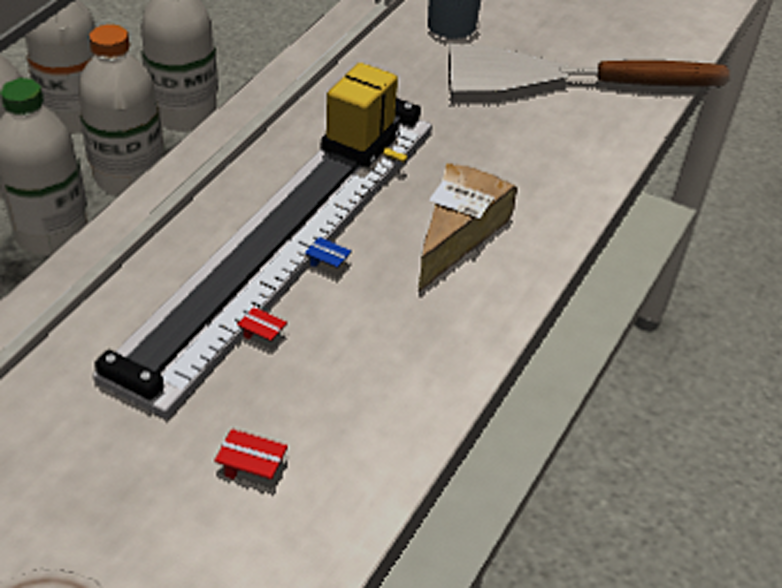

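View pics/t1.png

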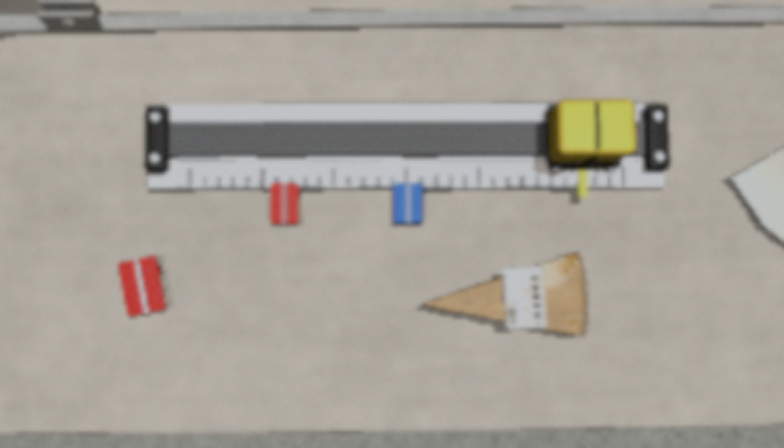

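View pics/top0.png

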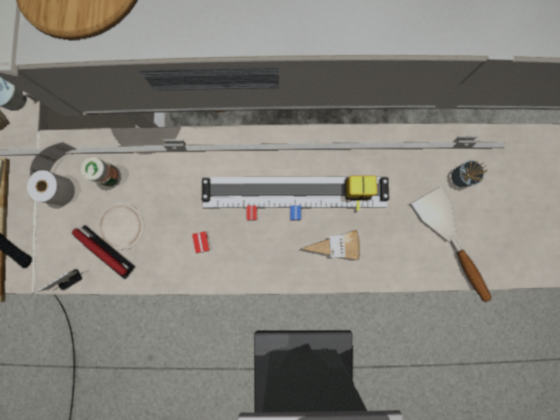

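```bash
python3 - <<'E'
from h import *
s=ctrl.get_image("scene");p=ctrl.get_image("top")
for n,a,b in (("red",(254.8,274.8),(251.4,212.9)),("blue",(283,240),(295.4,212.9)),("pointer",(312.6,193.8),(358.2,205.7)),("topline",(300.9,158),(363.6,185.4)),("loose",(249.5,336),(200.5,242.3))):
    X=tri([(s,*a),(p,*b)]);print(n,X.round(1),np.round(proj(s,X),1),np.round(proj(p,X),1), at_z(p,*b,16).round(1),at_z(p,*b,84).round(1))
for u,v in((203,207),(387.5,207),(203,177),(387.5,177.5)): print(at_z(p,u,v,10).round(1))
cv2.imwrite("pics/c1.png",cv2.resize(s["img"][140:300,220:340],None,fx=5,fy=5,interpolation=2)[:800,:600][:600])
cv2.imwrite("pics/c2.png",cv2.resize(p["img"][170:220,230:390],None,fx=5,fy=5,interpolation=2))
E
```

```text
red [542.3 126.7  10.4] [255.3 274.9] [251.2 212.6] [541.3 126.   16. ] [536.4 121.6  84. ]
blue [541.3  41.9  12.6] [283.6 240.1] [295.1 212.4] [540.2  41.6  16. ] [535.3  43.5  84. ]
pointer [552.8 -79.4  16.1] [312.8 193.8] [358.1 205.5] [552.4 -79.6  16. ] [546.6 -68.5  84. ]
topline [581.7 -79.4  86. ] [300.3 157.9] [363.9 185.9] [591.6 -91.2  16. ] [582.9 -79.3  84. ]
loose [486.9 225.1  13.5] [250.2 336.1] [200.2 241.8] [486.  224.2  16. ] [485.2 212.5  84. ]
[554.4 220.5  10. ]
[ 549.5 -137.7   10. ]
[613.2 220.6  10. ]
[ 607.3 -139.7   10. ]
```

View pics/c2.png

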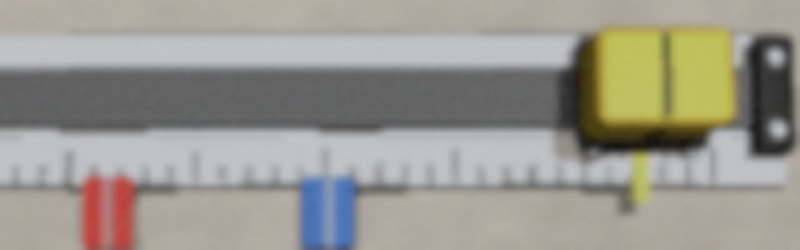

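View pics/c1.png

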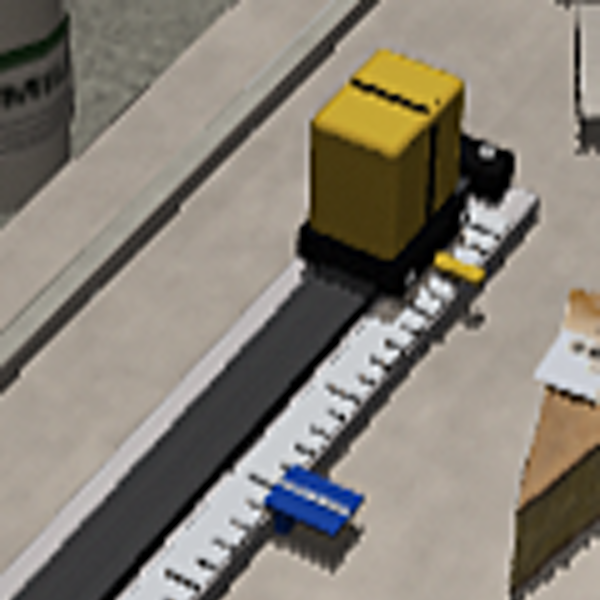

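The job's clip is the red one on the bed edge at top px (251,213): it is small and fixed to the rail. The red one at (200,242) is larger and lies loose, and the blue one is at (295,213). The crop confirms this. The stop has to travel about 205 mm along +y. I'll push with shut fingers on its -y face.

Emit:
jog_arm:
  xyz:
    - [11.5, 36, 0]
    - [11.5, 36, 0]
    - [11.5, 36, 0]
    - [11.5, 36, 0]
    - [11.5, 36, 0]
    - [11.5, 36, 0]
    - [11.5, 36, 0]
    - [11.5, 36, 0]
    - [11.5, 36, 0]
    - [11.5, 36, 0]
    - [11.5, 36, 0]
    - [11.5, 36, 0]
  yaw: [-2, -2, -2, -2, -2, -2, -2, -2, -2, -2, -2, -2]
  gripper: 1

```text
t: 1.6
ee_pos: [401.3, -124.3, 224.4]
orientation: [3.133, -0.027, 0.006]
ft_force: [1.1, -0.5, -0.4]
width: 12.0
```

Emit:
jog_arm:
  xyz:
    - [30, -2, 0]
    - [30, -2, 0]
    - [30, -2, 0]
    - [30, -2, 0]
    - [30, -2, 0]
    - [30, -2, 0]
    - [0, 0, 0]
  yaw: [0, 0, 0, 0, 0, 0, 0]

```text
t: 2.18
ee_pos: [589.4, -126.0, 225.7]
orientation: [3.134, -0.011, 0.011]
ft_force: [-0.3, -0.1, -0.1]
width: 0.3
```

```bash
python3 - <<'E'
from h import *
print(ctrl.get_obs()["ee_pos"],ctrl.get_obs()["orientation"],ctrl.get_obs()["width"])
p=ctrl.get_image("wrist");cv2.imwrite("pics/w1.png",p["img"])
p=ctrl.get_image("scene");cv2.imwrite("pics/s2.png",p["img"])
E
```

```text
[ 589.44038181 -126.01714951  225.72916219] [ 3.13432338 -0.0112634   0.01084628] 0.31639290084870236
```

View pics/w1.png

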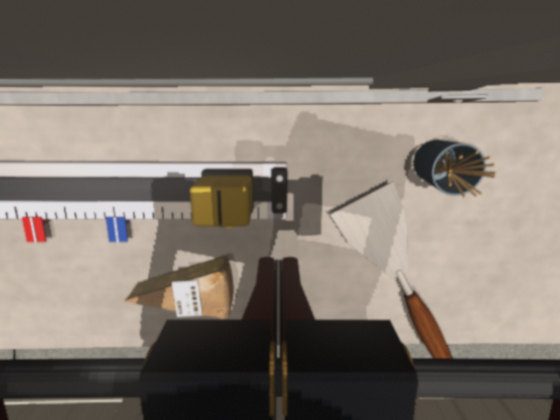

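View pics/s2.png

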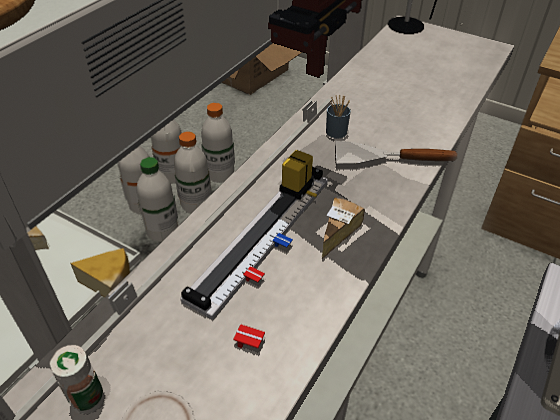

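Emit:
jog_arm:
  xyz:
    - [-4, -10, 0]
    - [-3, -6, 0]
    - [0, 0, -30]
    - [0, 0, -30]
    - [0, 0, -30]
    - [0, 0, -30]
    - [0, 0, -30]
    - [0, 0, -20]
    - [0, 0, -4]
    - [0, 0, 0]
  yaw: [0, 0, 0, 0, 0, 0, 0, 0, 0, 0]

```text
t: 3.12
ee_pos: [564.1, -148.9, 50.6]
orientation: [3.133, -0.022, 0.007]
ft_force: [0.5, -0.3, 0.4]
width: 0.6
```

```bash
python3 - <<'E'
from h import *
p=ctrl.get_image("scene");cv2.imwrite("pics/s3.png",cv2.resize(p["img"][100:300,200:400],None,fx=3,fy=3,interpolation=2))
E
```

```text
(no output)
```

View pics/s3.png

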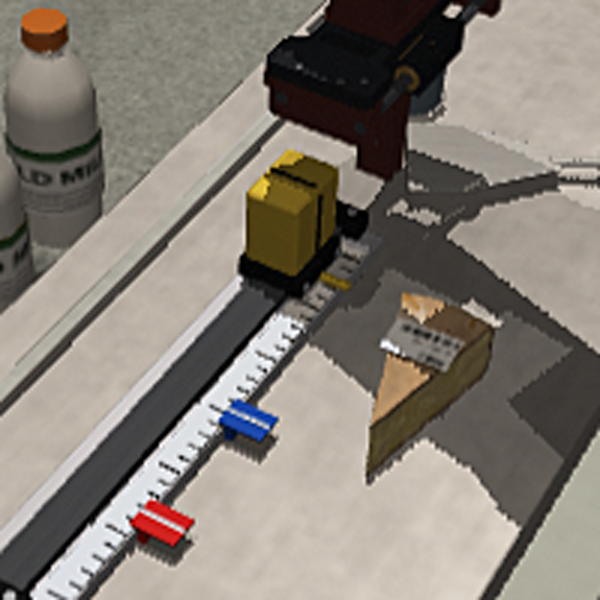

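Emit:
jog_arm:
  xyz:
    - [10, 0, 0]
    - [9, 4, 0]
    - [0, 8, -3]
    - [0, 8, -1]
    - [0, 3, 0]
    - [0, 3, 0]
  yaw: [0, 0, 0, 0, 0, 0]

```text
t: 3.67
ee_pos: [589.8, -122.4, 54.3]
orientation: [3.13, -0.024, 0.026]
ft_force: [0.5, 0.3, 0.8]
width: 0.6
```

Emit:
jog_arm:
  xyz:
    - [-5, 2, -6]
    - [0, 2, -2]
    - [0, 2, 0]
    - [0, 2, 0]
  yaw: [0, 0, 0, 0]

```text
t: 4.0
ee_pos: [584.2, -112.8, 46.0]
orientation: [3.129, -0.02, 0.027]
ft_force: [-1.4, -8.2, 3.1]
width: 0.3
```

Contact at TCP y ≈ -113 (8 N). Next I'll push most of the way, then look.

Emit:
jog_arm:
  xyz:
    - [0, 8, 0]
    - [0, 10, 0]
    - [0, 10, 0]
    - [0, 10, 0]
    - [0, 10, 0]
    - [0, 8, 0]
    - [0, 5, 0]
  yaw: [0, 0, 0, 0, 0, 0, 0]

```text
t: 4.58
ee_pos: [584.8, -60.5, 46.2]
orientation: [3.117, -0.02, 0.03]
ft_force: [-0.0, -8.6, -0.0]
width: 0.3
```

Emit:
jog_arm:
  xyz:
    - [0, 10, 0]
    - [0, 12, 0]
    - [0, 12, 0]
    - [0, 12, 0]
    - [0, 12, 0]
    - [0, 12, 0]
    - [0, 12, 0]
    - [0, 12, 0]
    - [0, 10, 0]
    - [0, 6, 0]
    - [0, 3, 0]
    - [0, 0, 0]
  yaw: [0, 0, 0, 0, 0, 0, 0, 0, 0, 0, 0, 0]

```text
t: 5.58
ee_pos: [585.9, 40.1, 46.4]
orientation: [3.097, -0.02, 0.033]
ft_force: [-0.1, 0.2, -0.9]
width: 0.1
```

```bash
python3 - <<'E'
from h import *
print(ctrl.get_obs()["ee_pos"])
p=ctrl.get_image("scene");cv2.imwrite("pics/s4.png",cv2.resize(p["img"][180:310,200:360],None,fx=4.5,fy=4.5,interpolation=2))
p=ctrl.get_image("top");cv2.imwrite("pics/t4.png",cv2.resize(p["img"][165:225,210:340],None,fx=6,fy=6,interpolation=2))
E
```

```text
[585.87203188  40.06986414  46.42582802]
```

View pics/s4.png

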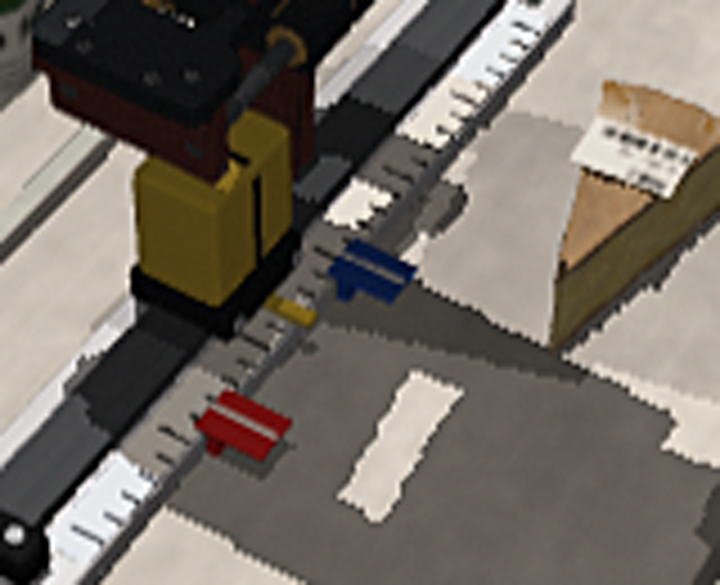

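View pics/t4.png

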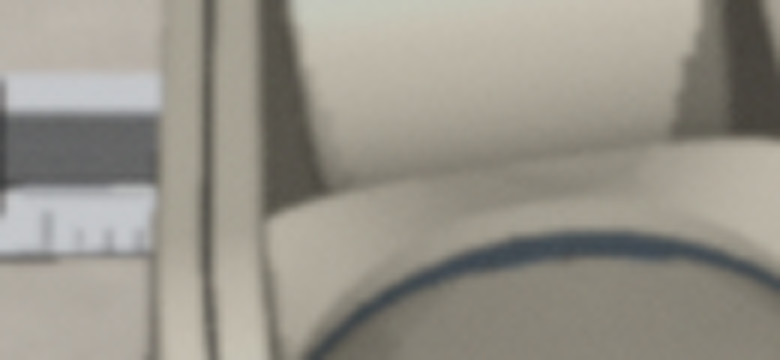

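```bash
python3 - <<'E'
from h import *
p=ctrl.get_image("scene")
for n,u,v in (("ptr",292,310),("red",246,418),("blue",376,266)): print(n,at_z(p,200+u/4.5,180+v/4.5,16).round(1))
print(ctrl.get_obs()["ee_pos"])
E
```

```text
ptr [555.7  77.3  16. ]
red [542.6 127.7  16. ]
blue [541.   42.9  16. ]
[585.79853046  40.14727173  46.35365826]
```

Emit:
jog_arm:
  xyz:
    - [0, 6, 0]
    - [0, 8, 0]
    - [0, 8, 0]
    - [0, 6, 0]
    - [0, 4, 0]
    - [0, 2, 0]
    - [0, 0, 0]
  yaw: [0, 0, 0, 0, 0, 0, 0]

```text
t: 6.32
ee_pos: [586.0, 68.0, 46.4]
orientation: [3.089, -0.022, 0.032]
ft_force: [-0.1, -0.7, -0.4]
width: 0.4
```

```bash
python3 - <<'E'
from h import *
print(ctrl.get_obs()["ee_pos"])
p=ctrl.get_image("scene");cv2.imwrite("pics/s5.png",cv2.resize(p["img"][220:300,210:310],None,fx=7,fy=7,interpolation=2))
p=ctrl.get_image("wrist");cv2.imwrite("pics/w5.png",p["img"])
E
```

```text
[586.04674537  68.04842588  46.43750408]
```

View pics/s5.png

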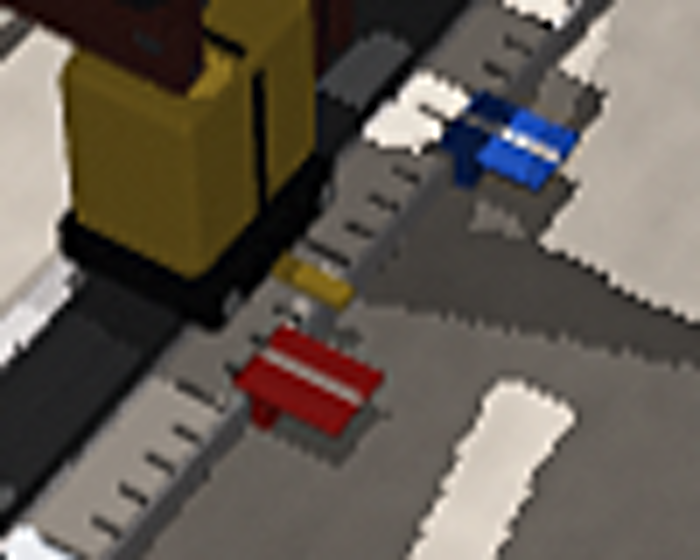

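View pics/w5.png

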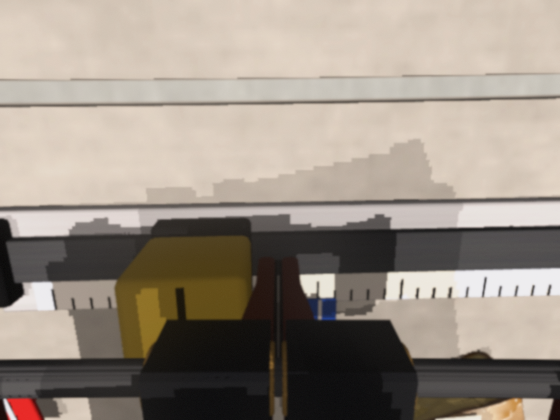

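```bash
python3 - <<'E'
from h import *
p=ctrl.get_image("scene")
for n,u,v in (("ptr",313,281),("ptrtip",345,297),("red",312,375),("redR",265,353),("redL",360,398)):
  print(n,[at_z(p,210+u/7,220+v/7,z).round(1) for z in (16,20)])
E
```

```text
ptr [array([556.7, 105.9,  16. ]), array([554.8, 108.7,  20. ])]
ptrtip [array([548. , 106.1,  16. ]), array([546.1, 108.9,  20. ])]
red [array([542. , 128.9,  16. ]), array([540.2, 131.6,  20. ])]
redR [array([554.3, 129.1,  16. ]), array([552.4, 131.8,  20. ])]
redL [array([529.5, 128.8,  16. ]), array([527.7, 131.5,  20. ])]
```

Emit:
jog_arm:
  xyz:
    - [0, 4, 0]
    - [0, 5, 0]
    - [0, 5, 0]
    - [0, 4, 0]
    - [0, 2, 0]
    - [0, 0, 0]
  yaw: [0, 0, 0, 0, 0, 0]

```text
t: 6.97
ee_pos: [586.2, 83.8, 46.5]
orientation: [3.084, -0.022, 0.03]
ft_force: [0.2, -0.3, 0.6]
width: 0.1
```

```bash
python3 - <<'E'
from h import *
print(ctrl.get_obs()["ee_pos"])
p=ctrl.get_image("scene");cv2.imwrite("pics/s6.png",cv2.resize(p["img"][220:300,210:310],None,fx=7,fy=7,interpolation=2))
E
```

```text
[586.15315793  83.81811923  46.50625165]
```

View pics/s6.png

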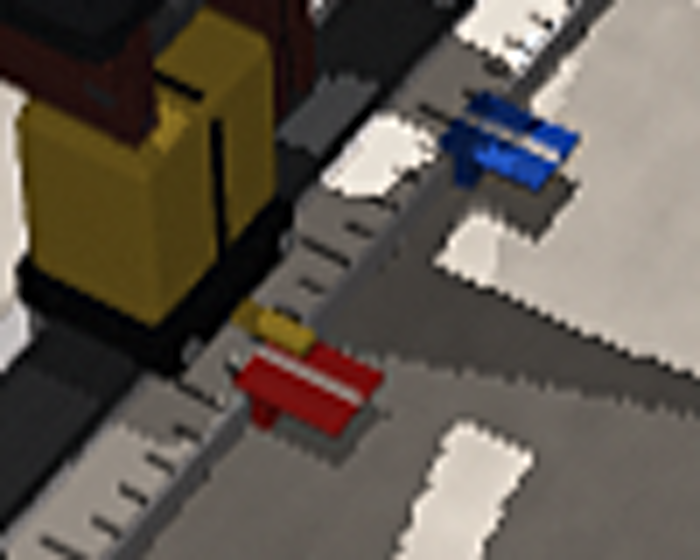

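Emit:
jog_arm:
  xyz:
    - [0, 3, 0]
    - [0, 2, 0]
    - [0, 0, 0]
  yaw: [0, 0, 0]

```text
t: 7.27
ee_pos: [586.2, 87.5, 46.5]
orientation: [3.082, -0.022, 0.03]
ft_force: [0.6, 0.0, -0.9]
width: 0.6
```

Emit:
jog_arm:
  xyz:
    - [0, -4, 0]
    - [0, -8, 0]
    - [0, -10, 0]
    - [0, -10, 0]
    - [0, -4, 10]
    - [0, 0, 25]
    - [0, 0, 30]
    - [0, 0, 30]
    - [0, 0, 30]
    - [0, 0, 20]
  yaw: [0, 0, 0, 0, 0, 0, 0, 0, 0, 0]

```text
t: 8.1
ee_pos: [579.7, 44.7, 193.9]
orientation: [3.083, -0.028, 0.009]
ft_force: [1.3, 0.2, 0.5]
width: 0.5
```

Move clear of the top camera's view of the stop (to the -y side, high).

Emit:
jog_arm:
  xyz:
    - [0, -20, 20]
    - [0, -35, 0]
    - [0, -35, 0]
    - [0, -35, 0]
    - [0, -35, 0]
    - [0, -35, 0]
    - [0, -35, 0]
    - [0, -20, 0]
    - [0, 0, 0]
  yaw: [0, 0, 0, 0, 0, 0, 0, 0, 0]

```text
t: 8.85
ee_pos: [580.5, -220.0, 232.2]
orientation: [3.082, -0.029, 0.043]
ft_force: [-0.3, -0.4, 0.8]
width: 0.6
```

```bash
python3 - <<'E'
from h import *
p=ctrl.get_image("top");cv2.imwrite("pics/t7.png",cv2.resize(p["img"][165:225,200:330],None,fx=6,fy=6,interpolation=2))
p=ctrl.get_image("scene");cv2.imwrite("pics/s7.png",cv2.resize(p["img"][220:300,210:310],None,fx=7,fy=7,interpolation=2))
r=ctrl.pinpoint(p,"cheese_centre");print([(x["confidence"],at_z(p,x["centre"][0]*560,x["centre"][1]*420,22)) for x in r])
E
```

```text
[(0.92, array([477.79154433, -20.20158367,  22.        ]))]
```

View pics/t7.png

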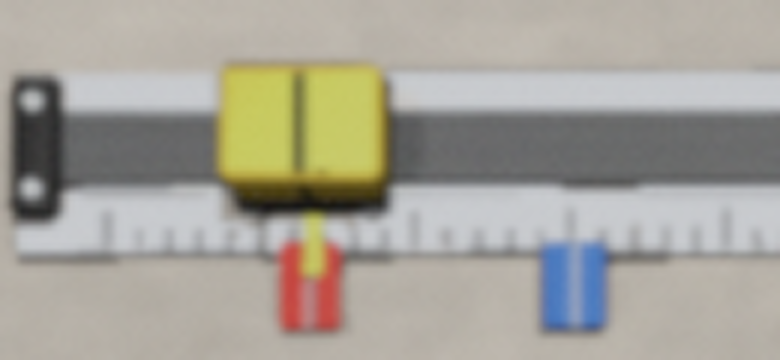

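View pics/s7.png

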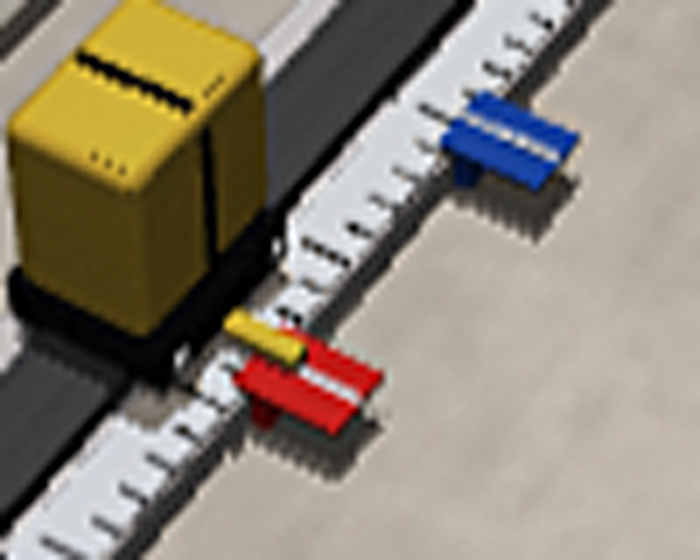

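```bash
python3 -c "
from h import *
print(ctrl.get_obs()['ft_force'],ctrl.get_obs()['qvel'].round(3));print(ctrl.close_job())"
```

```text
[ 0.1367772 -0.1246472 -0.1668319] [ 0.032  0.001  0.009  0.001 -0.003  0.001]
the job is handed in; nothing more can be done
None
```

I pushed the stop about 205 mm along the rail with shut fingers, in short steps. Its pointer now stands in line with the small red clip on the rail. I backed the arm off until it touched nothing and handed the job in at about 9 s of the 40 s allowed; no verdict was reported.

**Pointer:** in the last top picture it is about 1.3 mm short of the red line. The line on top of the block puts the stop about 1.4 mm short. Both are within the 10 mm allowed, and the stop did not run past the clip.

**Cheese:** it measured within about 4 mm of its first position (same camera and method), which is about the scatter of the detector. The arm did not come near it.

**Disagreements:** partway along, the scene camera put the remaining distance at 4–7 mm while the TCP reading said about 8.6 mm. The final top picture settled it. The arm also drifted up to about 20 mm during some unloaded moves and had to be corrected before contact.

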